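# Set the toe stop of a last holder

### The job

The light-wood shoe last lies loose in the green last holder. Lift the red release bar and, holding it up, slide the toe stop along so that it pushes the last up to the yellow heel stop; then let go of the bar so that it drops fully into the notch that holds the last between the two stops with only a few millimetres of play. Leave the last lying flat in its channel, and leave the other things on the bench where they are.

Things in the scene. Friction and masses are not known exactly. Their poses are not given: they have to be found in the camera images.
- jig: Fixed green base of the last holder, 170 x 440 x 16 mm. Origin: centre of its underside. Its y axis runs along the base, from the toe stop to the heel stop; x points across, away from the robot at yaw 0. On it, guide strips 12 mm tall and 70 mm apart bound a channel centred at jig x = -30 mm; a steel rack of 5 notches, 28 mm apart, after a long parking slot, runs beside it at jig x = +50 mm.
- toe_stop (a joint): Position along the rack in m, growing towards the heel stop; notches at 0.056, 0.084, ... 0.168. It starts in the toothless parking slot, 0 to 0.028. The toe stop is a grey carriage over the channel, 150 mm across, 50 mm long, top 76 mm above the bench, with a rubber-faced plate hanging in the channel. It slides with 1 N of friction when the bar is up; the teeth block it when the bar is down.
- release_bar (a joint): Lift of the bar on the toe stop in m: 0 = down, pawl in a notch; 0.026 = upper stop. The pawl clears the teeth above 0.016 (lift by 19 to 24 mm). Spring and weight pull it down with 7 N (down) to 11 N (up). Let go over the rack, the pawl slides down the teeth's 45 degree roofs into the nearest notch and draws the toe stop with it by up to 14 mm.
- bar_grip (a point): Middle of the release bar: red, round, 14 mm thick, 154 mm long, level across the base (along jig x), its axis 125 mm above the bench when down. It rides on the toe stop on two 10 mm steel rods 45 mm either side of this point; free space of 42 mm beneath it. It can be pinched from above (fingers closing along jig y) or lifted from beneath.
- toe_face (a point): Centre of the toe stop's black rubber face, which looks towards the heel stop (jig +y) and pushes the last; 40 mm above the bench, on the channel's centre line. Moves with the toe stop; axes as the jig's.
- heel_stop: Yellow steel heel stop, 62 x 26 x 76 mm, fixed in one of four sockets of the bed (flat steel plates cover the others; the last slides over them). Origin: centre of its underside, on the bed, on the channel's centre line; axes as the jig's. Its rubber face is 13 mm from the origin towards jig -y. In the right notch the toe stop's face is 156 mm from this face; one notch back, 184 mm.
- last_center (a point): Middle of the light-wood shoe last in the channel, half-way along and 35 mm above its sole. 150 mm long, 62 mm wide at the ball, 46 mm at the heel, 70 mm tall, 0.25 to 0.5 kg, sole down. Its y axis points from toe to heel, about along jig y. It starts between the stops, its heel 15 to 35 mm short of the heel stop, and slides when pushed. In the right notch it has 6 mm of play.
- blue_last: Bystander, to be left alone: blue plastic shoe last, 180 x 62 x 70 mm. Origin at its underside.
- brown_last: Bystander, to be left alone: dark brown wooden shoe last, 170 x 62 x 70 mm. Origin at its underside.
- hammer: Bystander, to be left alone: hammer lying flat. Origin at its underside.
- glue_jar: Bystander, to be left alone: amber glass jar with a white cap, 72 mm across, 85 mm tall. Origin at its underside.
- brush: Bystander, to be left alone: brush lying flat. Origin at its underside.
- spool: Bystander, to be left alone: green thread spool standing upright, 48 mm across, 62 mm tall. Origin at its underside.
- heel_block: Bystander, to be left alone: dark wooden shoe heel on a black pad, 52 x 65 x 57 mm. Origin at its underside.
Things that resemble listed ones, but are neither listed nor needed, are in the scene too. Leave any pink or turquoise look-alike of the part that bears last_center alone.

How it is judged:
On the way:
1. the release bar is held up (lifted more than 12 mm) while the toe stop is on its way, more than 40 mm along the rack (value of joint release_bar above 0.012 m and value of joint toe_stop above 0.04 m), for 0.15 s.
At the end, for the whole second after the job is handed in: Release bar fully down (within 3 mm), toe stop at rest, at most 163 mm between the faces of the two stops; the last between them, sole down (within 0.12 rad), within 16 mm of the channel's centre line and 0.2 rad of its direction, heel within 13 mm of the heel stop's face (value of joint release_bar below 0.003 m and y of toe_face in the frame of heel_stop above -0.176 m and y of last_center in the frame of heel_stop between -0.101 and -0.083 m and x of last_center in the frame of heel_stop between -0.016 and 0.016 m and angle between last_center's own z axis and vertical below 0.12 rad and angle between the y axis of last_center and the y axis of jig, either way round below 0.2 rad and velocity of joint toe_stop between -0.01 and 0.01 m/s); the robot touches nothing.
It fails at once if one of the bystanders is moved more than 30 mm (distance of any of blue_last, brown_last, hammer, glue_jar, brush, spool, heel_block from where it was at the start of the episode above 0.03 m).
It also fails if it takes over 38 s, if anything falls off the work surface, if the arm or the gripper's body presses on something with over 40 N, if the wrist force passes 120 N, or if a joint passes its speed limit or range.

### The arm

A 6-joint arm with a two-finger parallel gripper is mounted at the origin on the work surface. World frame = base frame: x ahead of the robot, y to its left, z up, the work surface at z = 0. Lengths are in m, angles in rad, forces in N, time in s.
With the tool pointing down it reaches from about 0.275 to 0.725 m from the base axis. Payload 15.9 kg.
Tool frame: the origin (TCP) lies on the centre line of the jaws, within the pads' length; the fingertips stand 11 mm ahead of it and the grasp point (between the pads) lies 8 mm behind it (tip_extent is the distance from the TCP to the fingertips, in m); z points along the fingers, y is the line along which they close (so a half turn about z gives the same grasp; the last joint's range is limited). The gripper opens to 85 mm and grips with 20 to 120 N. Pads are 22 mm wide; open, the fingers measure 114 mm over their backs; the gripper's body (76 mm by 85 mm) begins 54 mm behind the grasp point. The pads swing forward as they close: fully open they stand 13 mm farther back than shut.
Start: joints at [1.195, 0.213, -0.034, 1.323, 0, 1.571], TCP at [0.184, 0.465, 0.242] pointing down, gripper open.
Joint ranges: [-2.98, 2.98], [-0.74, 1.72], [-1.14, 1.35], [-2.1, 2.04], [-1.57, 1.44], [-3.14, 3.14]. Speed limits (rad/s): [1.89, 1.89, 2.39, 2.57, 3.14, 3.14].

### API

Orientations are given as a unit quaternion [w, x, y, z].
In Python, from bench import get_state, snapshot, sign_off, spot_in, cut_out, mark_of, tip_extent gives the robot as it stands. The module is installed in compiled form; this text tells all that it offers.
- The arm moves only by the tool send_rows, never from a script. Its argument "steps" is text: rows parted by semicolons, each of 7 numbers parted by spaces: the turn, a rotation vector about the tool's x, y, z in degrees, then the shift along the tool's x, y, z in m, then the finger opening in m, from 0 to 0.0854. In form: ax ay az x y z gripper; .... A call has 1 to 20 rows; each row is the pose to reach, as a shift and turn from the pose commanded when the call began, along the tool's axes at that moment; what a row does not reach only later rows make up. A row lasts 1/12 s, in which the tool goes at most 41.7 mm and 7.16 degrees, less where a joint would pass 70% of its speed; a pose out of reach is approached as far as the arm can. A call with a gripper value outside its range is refused whole. The fingers move at their own pace and stop on an object; "newtons" is the grip in N (left out, the last holds). Time passes only in rows, so rows that repeat a pose let the fingers close. It gives the time, the measured TCP pose, the force, the opening and the grip force at its end, in the units of the state.
- get_state(): the state, without advancing time (a new reading comes with each control period).
- snapshot(name): name is "scene" or "top" or "wrist"; returns a dict with "color" (384x512x3 uint8, red, green, blue), "range_z" (384x512 float32, m along the optical axis (not along the pixel's ray), 0 where there is no reading), "fx", "fy", "cx", "cy" (pixels), "T" (4x4, takes a point from camera to world coordinates); the wrist camera has in their place "T_tool_cam" (4x4, takes a point from camera to tool coordinates, whose origin is the TCP and whose axes are the flange's). Camera axes: x right, y up, looking along -z (the intrinsics and any distortion apply to the point x, -y, -z); pixel columns grow to the right and rows downward; lengths in m; the calibration is good to about 2 mm. The wrist camera is an equidistant fisheye: a pixel r from the principal point sees the ray r / f radians off the axis. A picture is of the moment at which its call begins: read the wrist's pose just before it.
- sign_off(): hands the job in; it is judged then, once.
Trained networks look in a picture, given as the dict that the camera call returned (one of the last four; its "shot" number tells which), for a name from the list of things; names that differ only in an ending like _2 or _b are one class to them, and where a whole thing is asked for, a point or a joint stands for the part that bears it (a point fixed in the world has none). Each returns a list of dicts, best first, with "confidence" (0 to 1); they miss things now and then, are a little off and sometimes report something else, mostly with a low value. They report only what shows in the picture. A call takes as long as a camera call. They do not tell look-alikes from the thing itself.
- spot_in(query, picture): "xy" ([column, row] in pixels, amid what is visible of it).
- cut_out(query, picture): "region" (384x512 bool, what is visible of it) and "xy" ([column, row] in pixels, amid what is visible of it).
- mark_of(query, picture): "xy" ([column, row] in pixels: a listed point, or the origin of a listed thing).
The state is a dict: "time": time; "joint_positions": joint angles; "qd": joint speeds; "effort": joint torques, N m; "eef_pos": TCP position; "ee_rot": TCP orientation; "contact_force": force on the tool from outside, world axes, zero at the start; "torque": the same for the moment, N m; "finger_gap": finger opening in m; "grip_force": force on a finger pad.
Only numpy, scipy, OpenCV 4.12 (cv2) and the standard library are available. Lean on these libraries where they do the work, as an engineer would, in place of code of your own. Each camera call takes 0.05 s, during which the arm holds its last target. There are 200 camera calls.

## Working session

There is one attempt and no reset: what is moved stays moved. The work goes in short steps, Python scripts to look and compute and a tool call to move; the robot and the scene stay as the last step left them, time stands still between calls to the robot, and variables do not carry over. Pictures are saved under pics/ and viewed, at most 10 in all, crops included, and the job is handed in when it is done.

Besides the shell and the picture viewer there is one more tool, called after "Emit:" in YAML: its name, and indented under it one key for each argument. send_rows: Moves the arm, as the interface text tells. Its arguments: {"type":"object","properties":{"steps":{"type":"string"},"newtons":{"type":"number"}},"required":["steps"]}

```bash
mkdir -p pics; cat > h.py <<'E'
import numpy as np, cv2
from bench import *
from scipy.spatial.transform import Rotation as R
def pt(p,uv,rad=1):
    u,v=int(round(uv[0])),int(round(uv[1]))
    w=p["range_z"][max(v-rad,0):v+rad+1,max(u-rad,0):u+rad+1]; w=w[w>0]
    z=np.median(w)
    return (p["T"]@[(uv[0]-p["cx"])/p["fx"]*z,-(uv[1]-p["cy"])/p["fy"]*z,-z,1])[:3]
def cloud(p):
    v,u=np.mgrid[:384,:512]; z=p["range_z"]
    c=np.stack([(u-p["cx"])/p["fx"]*z,-(v-p["cy"])/p["fy"]*z,-z,np.ones_like(z)],-1)@p["T"].T
    return c[...,:3]
def at_h(p,uv,h):
    d=p["T"][:3,:3]@[(uv[0]-p["cx"])/p["fx"],-(uv[1]-p["cy"])/p["fy"],-1]; o=p["T"][:3,3]
    return o+d*(h-o[2])/d[2]
E
python3 - <<'E'
from h import *
s=get_state(); print(s["eef_pos"],s["ee_rot"],tip_extent,s["time"])
ims=[]
for n in ("top","scene"):
    p=snapshot(n); ims.append(p["color"])
    for q in ("jig","toe_stop","release_bar","bar_grip","toe_face","heel_stop","last_center"):
        for f in (spot_in,mark_of):
            r=f(q,p)[:2]
            print(n,q,f.__name__,[(np.round(a["xy"]),round(a["confidence"],2),np.round(pt(p,a["xy"]),3)) for a in r])
cv2.imwrite("pics/a.png",cv2.resize(np.vstack(ims)[...,::-1],(512,768)) if 0 else ims[0][...,::-1]); cv2.imwrite("pics/b.png",ims[1][...,::-1])
E
```

```text
[0.18337185 0.46480691 0.24182129] [-1.08449210e-04  1.86781968e-01  9.82401236e-01 -5.43608352e-04] 0.011 0.0
top jig call [(array([283., 182.]), 0.94, array([ 0.548, -0.063,  0.017]))]
top jig call [(array([270., 180.]), 0.56, array([ 0.554, -0.021,  0.016]))]
top toe_stop call [(array([323., 191.]), 0.72, array([ 0.513, -0.184,  0.074]))]Traceback (most recent call last):
  File "<stdin>", line 8, in <module>
ValueError: it knows: bar_grip, blue_last, brown_last, brush, glue_jar, hammer, heel_block, heel_stop, jig, last_center, spool, toe_face
```

```bash
python3 - <<'E'
from h import *
H=dict(jig=0,bar_grip=.125,toe_face=.04,heel_stop=.016,last_center=.051)
for n,o in (("top","a"),("scene","b")):
    p=snapshot(n); cv2.imwrite(f"pics/{o}.png",p["color"][...,::-1])
    for q in H:
        for f,k in ((spot_in,'spot'),(mark_of,'mark')):
            r=f(q,p)[:3]
            print(n,q,k,[(np.round(a["xy"]),round(a["confidence"],2),np.round(pt(p,a["xy"]),3),np.round(at_h(p,a["xy"],H[q]),3)) for a in r])
    # red bar
    c=cloud(p); m=cv2.cvtColor(p["color"],cv2.COLOR_RGB2HSV)
    red=((m[...,0]<8)|(m[...,0]>172))&(m[...,1]>140)&(c[...,2]>.115)&(c[...,2]<.14)
    b=c[red]; 
    if len(b): print("red",len(b),b.mean(0),b.min(0),b.max(0)); 
    mu=b[:,:2].mean(0); w,v=np.linalg.eigh(np.cov((b[:,:2]-mu).T)); t=(b[:,:2]-mu)@v[:,1]; print("axis",v[:,1],"mid",mu+v[:,1]*(t.min()+t.max())/2,np.ptp(t))
E
```

```text
top jig spot [(array([284., 182.]), 0.71, array([ 0.546, -0.067,  0.016]), array([ 0.549, -0.068,  0.   ])), (array([248., 181.]), 0.4, array([0.541, 0.05 , 0.073]), array([0.552, 0.052, 0.   ]))]
top jig mark [(array([272., 180.]), 0.97, array([ 0.553, -0.027,  0.014]), array([ 0.555, -0.028,  0.   ])), (array([108., 200.]), 0.31, array([0.472, 0.5  , 0.045]), array([0.476, 0.518, 0.   ]))]
top bar_grip spot [(array([327., 188.]), 0.68, array([ 0.517, -0.185,  0.128]), array([ 0.517, -0.186,  0.125]))]
top bar_grip mark [(array([329., 187.]), 0.82, array([ 0.52 , -0.191,  0.13 ]), array([ 0.52 , -0.192,  0.125])), (array([215., 171.]), 0.56, array([0.568, 0.155, 0.086]), array([0.561, 0.151, 0.125]))]
top toe_face spot [(array([124., 162.]), 0.64, array([0.594, 0.452, 0.061]), array([0.598, 0.459, 0.04 ])), (array([325., 190.]), 0.63, array([ 0.517, -0.19 ,  0.079]), array([ 0.522, -0.198,  0.04 ]))]
top toe_face mark [(array([312., 201.]), 0.65, array([ 0.483, -0.153,  0.065]), array([ 0.486, -0.157,  0.04 ])), (array([409., 232.]), 0.42, array([ 0.395, -0.474,  0.015]), array([ 0.
[... 2383 characters left out ...]
ay([0.332, 0.167, 0.051])), (array([263., 227.]), 0.93, array([0.567, 0.059, 0.056]), array([0.561, 0.057, 0.051])), (array([356., 222.]), 0.65, array([0.455, 0.315, 0.04 ]), array([0.47 , 0.315, 0.051]))]
scene last_center mark [(array([314., 192.]), 0.7, array([0.323, 0.17 , 0.04 ]), array([0.34 , 0.172, 0.051])), (array([261., 224.]), 0.65, array([0.565, 0.053, 0.067]), array([0.545, 0.048, 0.051])), (array([178., 158.]), 0.64, array([ 0.257, -0.329,  0.068]), array([ 0.229, -0.342,  0.051]))]
red 185 [ 0.40089752 -0.17668828  0.12917315] [-1.08032746 -1.18710731  0.11515664] [0.59692897 0.98098956 0.13742665]
axis [-0.97981371  0.19991274] mid [-0.3141624  -0.03079363] 1.8569005420376943
```

View pics/a.png

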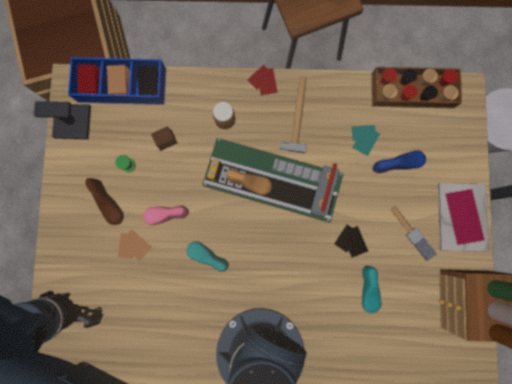

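View pics/b.png

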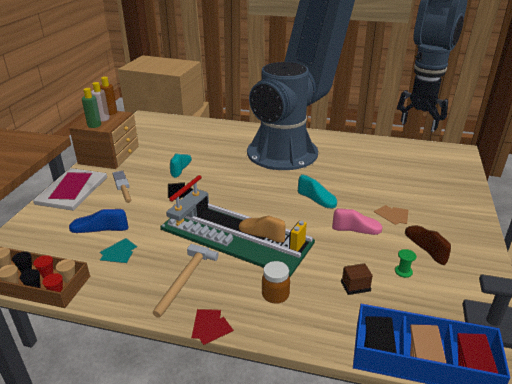

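```bash
cat >> h.py <<'E'
def rect(p):
    c=cloud(p); m=cv2.cvtColor(p["color"],cv2.COLOR_RGB2HSV)
    g=(m[...,0]>45)&(m[...,0]<90)&(m[...,1]>60)&(c[...,2]<.024)&(c[...,2]>.008)&(abs(c[...,0]-.55)<.2)&(abs(c[...,1])<.3)
    n,l,s,_=cv2.connectedComponentsWithStats(cv2.morphologyEx(g.astype('u1'),cv2.MORPH_CLOSE,np.ones((3,3))))
    k=1+s[1:,4].argmax(); return c[(l==k)&g]
E
python3 - <<'E'
from h import *
p=snapshot("top")
b=rect(p); print(len(b),cv2.minAreaRect((b[:,:2]*1000).astype('f4')))
c=cloud(p); m=cv2.cvtColor(p["color"],cv2.COLOR_RGB2HSV)
yel=(m[...,0]>20)&(m[...,0]<33)&(m[...,1]>170)&(abs(c[...,0]-.57)<.08)&(abs(c[...,1]-.16)<.08)&(c[...,2]>.06)
print("yellow",c[yel].shape,c[yel].mean(0),cv2.minAreaRect((c[yel][:,:2]*1000).astype('f4')))
r=cut_out("last_center",p)
for a in r[:4]:
    q=c[a["region"]]; q=q[q[:,2]>.03]; print(a["confidence"],q.mean(0),cv2.minAreaRect((q[:,:2]*1000).astype('f4')))
h=(c[...,2]>.068)&(c[...,2]<.085)&(abs(c[...,0]-.52)<.1)&(abs(c[...,1]+.19)<.06)
print("carriage",cv2.minAreaRect((c[h][:,:2]*1000).astype('f4')))
cv2.imwrite("pics/c.png",cv2.resize(p["color"][120:240,180:370,::-1],None,fx=4,fy=4,interpolation=cv2.INTER_CUBIC))
E
```

```text
1192 ((616.6425170898438, -5.0186309814453125), (358.00048828125, 59.26283264160156), 75.21382141113281)
yellow (2, 3) [0.56379268 0.16904191 0.08401356] ((563.7926635742188, 169.04190063476562), (29.711929321289062, 0.0), 150.79164123535156)
0.74 [0.54007167 0.04659056 0.0657566 ] ((493.86297607421875, 23.10639190673828), (226.53993225097656, 116.1873779296875), 28.07623291015625)
0.69 [ 0.22612045 -0.33665048  0.05815231] ((305.7328796386719, -194.99264526367188), (435.84417724609375, 107.48851013183594), 60.416603088378906)
0.63 [0.29480246 0.16468358 0.05719881] ((304.409912109375, 119.78487396240234), (93.80948638916016, 213.66329956054688), 8.494508743286133)
0.56 [0.43308431 0.30356914 0.05986299] ((419.06829833984375, 194.07363891601562), (355.6675720214844, 65.29906463623047), 83.52764129638672)
carriage ((519.521240234375, -189.27157592773438), (53.929134368896484, 149.78697204589844), 74.84576416015625)
```

View pics/c.png

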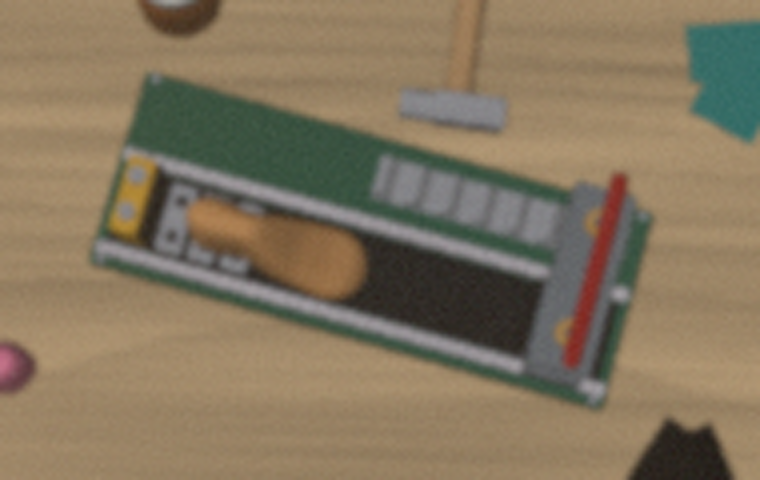

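Emit:
send_rows:
  steps: "0 0 -6.5 -0.553 -0.486 0.05 0.05;0 0 -6.5 -0.553 -0.486 0.05 0.05;0 0 -6.5 -0.553 -0.486 0.05 0.05;0 0 -6.5 -0.553 -0.486 0.05 0.05;0 0 -6.5 -0.553 -0.486 0.05 0.05;0 0 -6.5 -0.553 -0.486 0.05 0.05;0 0 -6.5 -0.553 -0.486 0.05 0.05;0 0 -6.5 -0.553 -0.486 0.05 0.05;0 0 -6.5 -0.553 -0.486 0.05 0.05;0 0 -6.5 -0.553 -0.486 0.05 0.05;0 0 -6.5 -0.553 -0.486 0.05 0.05;0 0 -6.5 -0.553 -0.486 0.05 0.05;0 0 -6.5 -0.553 -0.486 0.05 0.05;0 0 -6.5 -0.553 -0.486 0.05 0.05;0 0 -6.5 -0.553 -0.486 0.05 0.05;0 0 -6.5 -0.553 -0.486 0.05 0.05;0 0 -6.5 -0.553 -0.486 0.05 0.05;0 0 -6.5 -0.553 -0.486 0.05 0.05;0 0 -6.5 -0.553 -0.486 0.05 0.05;0 0 -6.5 -0.553 -0.486 0.05 0.05"

```text
time: 3.07
eef_pos: [0.5196, -0.1911, 0.1916]
ee_rot: [-0.001, 0.132, 0.991, 0.0]
contact_force: [-0.4, -0.0, -0.2]
finger_gap: 0.05
grip_force: 0.0
```

```bash
python3 - <<'E'
from h import *
s=get_state(); p=snapshot("wrist"); cv2.imwrite("pics/w.png",p["color"][...,::-1])
v,u=np.mgrid[:384,:512]; x=u-p["cx"]; y=v-p["cy"]; th=np.hypot(x/p["fx"],y/p["fy"]); ph=np.arctan2(y/p["fy"],x/p["fx"])
z=p["range_z"]; r=z*np.tan(th)
c=np.stack([r*np.cos(ph),-r*np.sin(ph),-z,np.ones_like(z)],-1)@p["T_tool_cam"].T
m=cv2.cvtColor(p["color"],cv2.COLOR_RGB2HSV)
red=((m[...,0]<8)|(m[...,0]>172))&(m[...,1]>140)&(z>0)&(th<1.3)&(np.abs(c[...,1])<.05)&(abs(c[...,0])<.1)
b=c[red][:,:3]; print(len(b),np.median(b,0),b.min(0),b.max(0))
k=cv2.fitLine(b[:,:2].astype('f4'),cv2.DIST_HUBER,0,.01,.01).ravel(); print(k)
n,_=0,0
pw=R.from_quat(np.roll(s["ee_rot"],-1)); print(pw.apply(np.median(b,0))+s["eef_pos"])
E
```

```text
3680 [0.01255682 0.0009092  0.06129075] [-0.07360167 -0.00568389 -0.087381  ] [0.07654261 0.03733202 0.06576382]
[ 0.9999559  -0.00939506  0.00911068  0.0011021 ]
[ 0.50764829 -0.18696105  0.13027334]
```

View pics/w.png

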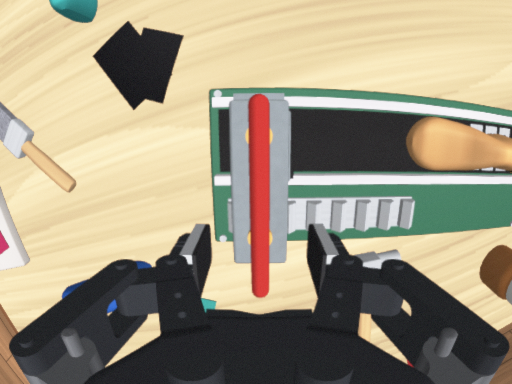

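Emit:
send_rows:
  steps: "0 0 0 0 0.001 0.03 0.05;0 0 0 0 0.001 0.06 0.05;0 0 0 0 0.001 0.079 0.05;0 0 0 0 0.001 0.079 0.05;0 0 0 0 0.001 0.079 0;0 0 0 0 0.001 0.079 0;0 0 0 0 0.001 0.079 0;0 0 0 0 0.001 0.079 0;0 0 0 0 0.001 0.079 0;0 0 0 0 0.001 0.079 0"
  newtons: 70

```text
time: 3.95
eef_pos: [0.5207, -0.1891, 0.1153]
ee_rot: [0.001, 0.131, 0.991, -0.0]
contact_force: [-2.6, 1.8, 9.8]
finger_gap: 0.0118
grip_force: 68.1
```

Emit:
send_rows:
  steps: "0 0 0 0 0 -0.008 0;0 0 0 0 0 -0.016 0;0 0 0 0 0 -0.023 0;0 0 0 0 0 -0.023 0;0 0 0 0 0 -0.023 0"

```text
time: 4.37
eef_pos: [0.5205, -0.1891, 0.1369]
ee_rot: [0.001, 0.131, 0.991, -0.0]
contact_force: [7.1, -2.3, -9.8]
finger_gap: 0.0119
grip_force: 68.1
```

```bash
python3 - <<'E'
from h import *
s=get_state(); print(s["eef_pos"],s["contact_force"],s["finger_gap"])
p=snapshot("wrist"); cv2.imwrite("pics/w2.png",p["color"][...,::-1])
p=snapshot("scene");c=cloud(p); m=cv2.cvtColor(p["color"],cv2.COLOR_RGB2HSV)
red=((m[...,0]<8)|(m[...,0]>172))&(m[...,1]>140)&(c[...,2]>.1)&(c[...,2]<.17)&(abs(c[...,0]-.52)<.09)&(abs(c[...,1]+.19)<.05)
print(red.sum(),np.percentile(c[red][:,2],[5,50,95]))
E
```

```text
[ 0.52048532 -0.18907076  0.13685136] [ 7.10788391 -2.25320431 -9.77970211] 0.011896995772771778
98 [0.14406331 0.15075062 0.15572478]
```

Emit:
send_rows:
  steps: "0 0 0 0 0.006 0 0;0 0 0 0 0.015 0 0;0 0 0 0 0.025 0 0;0 0 0 0 0.035 0 0;0 0 0 0 0.045 0 0;0 0 0 0 0.055 0 0;0 0 0 0 0.065 0 0;0 0 0 0.001 0.075 0 0;0 0 0 0.001 0.085 0 0;0 0 0 0.001 0.095 0 0;0 0 0 0.001 0.105 0 0;0 0 0 0.001 0.112 0 0;0 0 0 0.001 0.116 0 0;0 0 0 0.001 0.118 0 0;0 0 0 0.001 0.118 0 0"

```text
time: 5.72
eef_pos: [0.5504, -0.0745, 0.1364]
ee_rot: [0.001, 0.131, 0.991, -0.0]
contact_force: [8.4, -1.7, -10.0]
finger_gap: 0.0118
grip_force: 68.3
```

```bash
python3 - <<'E'
from h import *
s=get_state(); print(s["eef_pos"],s["contact_force"],s["finger_gap"])
p=snapshot("scene"); cv2.imwrite("pics/s2.png",cv2.resize(p["color"][150:290,130:350,::-1],None,fx=3.6,fy=3.6,interpolation=cv2.INTER_CUBIC))
E
```

```text
[ 0.55040791 -0.07454792  0.1363577 ] [  8.35262526  -1.71196444 -10.02112759] 0.011772971817110832
```

View pics/s2.png

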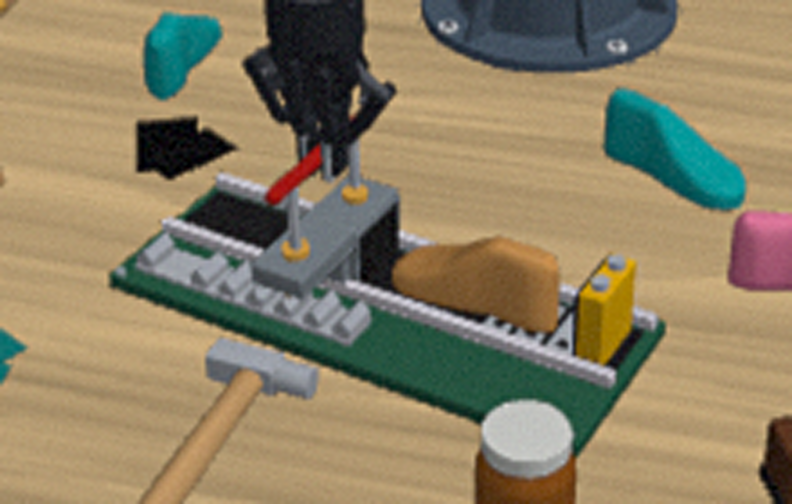

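Emit:
send_rows:
  steps: "0 0 0 0 0.004 0 0;0 0 0 0 0.008 0 0;0 0 0 0 0.012 0 0;0 0 0 0 0.016 0 0;0 0 0 0 0.020 0 0;0 0 0 0 0.024 0 0;0 0 0 0 0.026 0 0;0 0 0 0 0.026 0 0"

```text
time: 6.43
eef_pos: [0.5569, -0.0497, 0.1362]
ee_rot: [0.001, 0.131, 0.991, -0.0]
contact_force: [7.5, -0.7, -10.0]
finger_gap: 0.012
grip_force: 68.4
```

```bash
python3 - <<'E'
from h import *
p=snapshot("scene"); cv2.imwrite("pics/s3.png",cv2.resize(p["color"][150:290,130:350,::-1],None,fx=3.6,fy=3.6,interpolation=cv2.INTER_CUBIC))
E
```

```text
(no output)
```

View pics/s3.png

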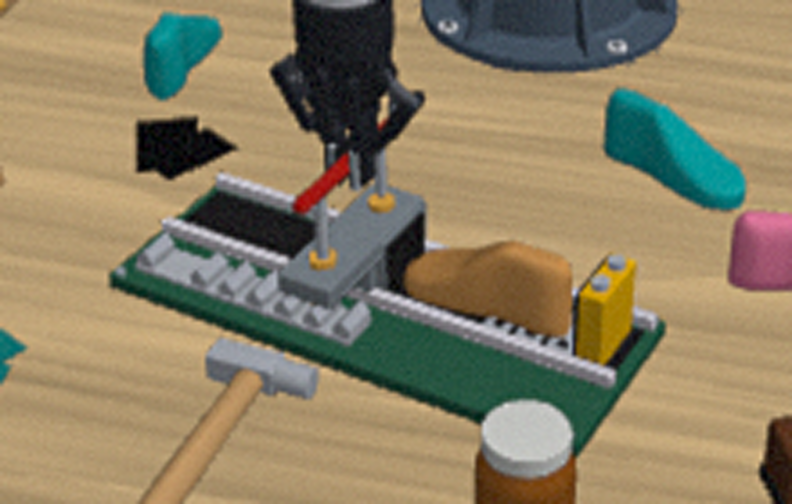

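Emit:
send_rows:
  steps: "0 0 0 0 0.003 0 0;0 0 0 0 0.006 0 0;0 0 0 0 0.008 0 0;0 0 0 0 0.008 0 0"

```text
time: 6.82
eef_pos: [0.5589, -0.0421, 0.1362]
ee_rot: [0.001, 0.131, 0.991, -0.0]
contact_force: [8.1, -2.0, -9.6]
finger_gap: 0.0118
grip_force: 68.5
```

Emit:
send_rows:
  steps: "0 0 0 0 0.002 0 0;0 0 0 0 0.004 0 0;0 0 0 0 0.004 0 0"

```text
time: 7.07
eef_pos: [0.5599, -0.0383, 0.1362]
ee_rot: [0.001, 0.131, 0.991, -0.0]
contact_force: [8.1, -2.6, -10.0]
finger_gap: 0.0119
grip_force: 68.5
```

Emit:
send_rows:
  steps: "0 0 0 0 0.002 0 0;0 0 0 0 0.004 0 0;0 0 0 0 0.004 0 0"

```text
time: 7.32
eef_pos: [0.5606, -0.0357, 0.1361]
ee_rot: [0.0, 0.131, 0.991, -0.002]
contact_force: [4.7, -12.3, -9.6]
finger_gap: 0.0118
grip_force: 68.8
```

Emit:
send_rows:
  steps: "0 0 0 0 -0.003 0 0;0 0 0 0 -0.007 0 0;0 0 0 0 -0.007 0 0;0 0 0 0 -0.007 0.006 0;0 0 0 0 -0.007 0.012 0;0 0 0 0 -0.007 0.018 0;0 0 0 0 -0.007 0.018 0"

```text
time: 7.9
eef_pos: [0.5592, -0.0409, 0.1173]
ee_rot: [0.001, 0.131, 0.991, 0.0]
contact_force: [9.5, 0.2, -8.4]
finger_gap: 0.0121
grip_force: 69.2
```

Emit:
send_rows:
  steps: "0 0 0 0 0 0 0.04;0 0 0 0 0 0 0.05;0 0 0 0 0 0 0.05;0 0 0 0 0 0 0.05;0 0 0 0 0 -0.02 0.05;0 0 0 0 0 -0.05 0.05;0 0 0 0 0 -0.09 0.05;0 0 0 0 0 -0.12 0.05;0 0 0 0 0 -0.12 0.05;0 0 0 0 0 -0.12 0.05"

```text
time: 8.73
eef_pos: [0.5594, -0.041, 0.2401]
ee_rot: [0.002, 0.131, 0.991, 0.0]
contact_force: [-0.5, -0.7, -1.0]
finger_gap: 0.0502
grip_force: 0.0
```

```bash
python3 - <<'E'
from h import *
s=get_state(); print(s["eef_pos"],s["contact_force"],s["finger_gap"])
w=snapshot("wrist")["color"]
p=snapshot("scene");c=cloud(p); m=cv2.cvtColor(p["color"],cv2.COLOR_RGB2HSV)
red=((m[...,0]<8)|(m[...,0]>172))&(m[...,1]>140)&(c[...,2]>.1)&(c[...,2]<.17)&(abs(c[...,0]-.56)<.09)&(abs(c[...,1]+.04)<.05)
print(red.sum(),np.percentile(c[red][:,2],[5,50,95]))
a=cv2.resize(p["color"][150:290,130:350],(512,326),interpolation=cv2.INTER_CUBIC)
cv2.imwrite("pics/f.png",cv2.resize(np.vstack([a,w[:260]]),None,fx=1,fy=1)[...,::-1])
E
```

```text
[ 0.55939826 -0.04102438  0.24005147] [-0.4968612  -0.68813051 -1.01601162] 0.05018150510398208
173 [0.12397574 0.1306244  0.1340126 ]
```

View pics/f.png

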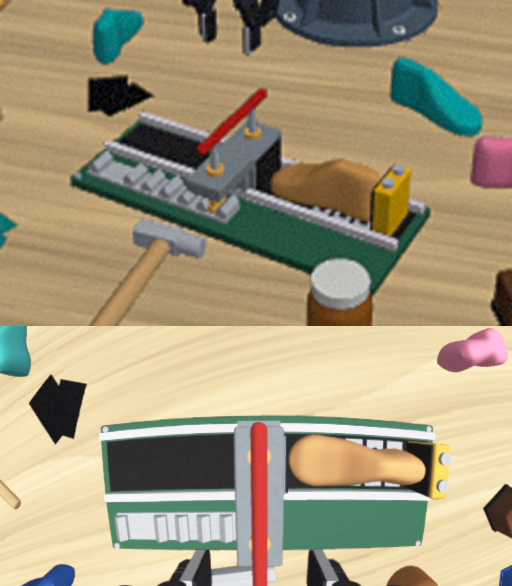

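```bash
python3 -c "
from bench import *
print(sign_off())"
```

```text
the job is handed in; nothing more can be done
None
```

I handed the job in at about 9 s: the toe stop pushed the last against the heel stop (felt as about 12 N), and the bar then dropped into the notch about 5 mm back. The final pictures show the bar down, the last flat in its channel and the gripper clear, but the hand-in returned no verdict.

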